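# Unclamp a mortar prism mould

### The job

Open the clamp of the three-gang mould so that the mortar prisms can come out: push the lever of the eccentric round to its stop, so that the eccentric's low point faces the clamp slide. Only then push the slide by its upright lug away from the prisms until it rests against the eccentric. Push with the fingers without gripping the lever or the lug, leave the prisms lying in their compartments and everything else on the bench in its place, and take the hand away.

Things in the scene. Friction and masses are not known exactly. Their poses are not given: they have to be found in the camera images.
- mould: steel mould for three mortar prisms, fixed. Base plate 280 x 200 x 12 mm; origin on the bench top, 27 mm to the -x side of the plate's centre. x points from the prisms to the eccentric (the way the slide opens), y along the prisms, z up. Walls and partitions 10 mm thick, tops 52 mm above the bench; end walls at y = -85 and +85 mm, ending at x = +94 mm. Only the lug and the lever stand higher.
- cam_pivot (a point): point on the eccentric's upright pivot axis, at the height of the lever's axis, 62 mm above the bench; 125 mm along the mould's +x from its origin. Eccentric: steel disc of 60 mm diameter set 10 mm off the pivot, carrying a hub of 32 mm diameter (top 79 mm above the bench) from which the lever sticks out.
- eccentric (a joint): turn of the eccentric in rad, counter-clockwise from above positive. 0: high point faces the slide (clamped), lever along the mould's -y. 3.14: low point faces the slide, lever along the mould's +y, at its stop. On the way it swings over the mould's +x side (1.57: lever along +x). Starts between 0 and 0.6. Friction holds it where it is left (0.2 N m, about 3 N on the lever).
- lever_mid (a point): point on the lever's axis, 75 mm from the pivot. The lever is a level round steel rod of 14 mm diameter, axis 62 mm above the bench, from the hub to 102 mm from the pivot, then a black ball of 30 mm diameter (its centre 110 mm from the pivot). The point's -y axis points outward along the lever, its +x axis level across it, the way the lever is to turn.
- clamp_slide (a joint): travel of the clamp slide in m along the mould's +x. 0: closed against the prisms (the start). With the eccentric at its low point it can go to 0.020, where its follower pad meets the eccentric; with the eccentric at its high point it cannot move. Friction holds it where it is left; pushing it takes about 5 N.
- lug (a point): middle of the slide's upright thumb lug, a steel tab 12 mm thick (along the mould's x), 60 mm wide (along y) and 32 mm high, from 52 to 84 mm above the bench; this point at 68 mm. Axes parallel to the mould's; moves with the slide. The slide is a wall 12 mm thick, 159 mm long, top at 52 mm, next to the third prism, with a follower pad 20 mm deep on the eccentric's side.
- prism0_mid (a point): centre of a grey mortar prism 40 x 159 x 40 mm (its length along the mould's y), loose in the mould's compartment 1, counted from the fixed wall towards the slide; top 52 mm above the bench, flush with the walls. Leave it.
- prism1_mid (a point): centre of a grey mortar prism 40 x 159 x 40 mm (its length along the mould's y), loose in the mould's compartment 2, counted from the fixed wall towards the slide; top 52 mm above the bench, flush with the walls. Leave it.
- prism2_mid (a point): centre of a grey mortar prism 40 x 159 x 40 mm (its length along the mould's y), loose in the mould's compartment 3, counted from the fixed wall towards the slide; top 52 mm above the bench, flush with the walls. Leave it.
- mallet: bystander: rubber mallet, wooden handle, 260 mm long, lying beyond the fixed wall's side of the mould. Origin at its underside. Leave it.
- brush: bystander: oiling brush, 170 mm, lying beside the mould on the robot's side. Origin at its underside. Leave it.
- scraper: bystander: scraper, 250 mm, lying beside the mould on the far side. Origin at its underside. Leave it.
- oil_tin: bystander: bare aluminium tin, 60 mm diameter, 85 mm high, standing. Origin at its underside. Leave it.
- core: bystander: concrete core, 50 mm diameter, 70 mm high, standing. Origin at its underside. Leave it.
- pull_head: bystander: 50 mm tile bonded to a steel pull head with a short stud, 46 mm high. Origin at its underside. Leave it.
- mix_cup: bystander: white plastic cup, 90 mm diameter, 85 mm high, standing. Origin at its underside. Leave it.
Not all that is in view belongs to the job. Leave any yellow look-alike of the part that bears prism0_mid alone. What is shaped like the part that bears prism1_mid but black is not meant.

How it is judged:
By the outcome, as a careful person would: the job done as asked, in the order asked, and still so for the second after the job is handed in, with the robot touching nothing.
It also fails if it takes over 51 s, if anything falls off the work surface, if the arm or the gripper's body presses on something with over 40 N, if the wrist force passes 120 N, or if a joint passes its speed limit or range.

### The arm

A 7-joint arm with a two-finger parallel gripper is mounted at the origin on the work surface. World frame = base frame: x ahead of the robot, y to its left, z up, the work surface at z = 0. Lengths are in m, angles in rad, forces in N, time in s.
With the tool pointing down it reaches from about 0.4 to 0.85 m from the base axis. Payload 10.4 kg.
Tool frame: the origin (TCP) lies between the finger pads; the fingertips stand 8 mm ahead of it and the grasp point (between the pads) lies 11 mm behind it; z points along the fingers, y is the direction in which the jaws open and shut (so a half turn about z gives the same grasp; the last joint's range is limited). The gripper opens to 87 mm and grips with 3 to 60 N. Pads are 19 mm wide; open, the fingers measure 117 mm over their backs; the gripper's body (75 mm by 190 mm) begins 51 mm behind the grasp point.
Start: joints at [1.288, 0.332, -0.065, 1.46, 0.022, 1.35, -0.088], TCP at [0.161, -0.604, 0.231] pointing down, gripper open.
Joint ranges: [-2.6, 2.6], [-0.5, 2.12], [-1.47, 1.34], [0.16, 2.42], [-1.27, 4.41], [0.06, 2.06], [-2.6, 2.6]. Speed limits (rad/s): [2.22, 2.22, 2.79, 2.79, 3.14, 3.14, 3.14].

### API

Orientations are given as a rotation vector (axis times angle).
In Python, from plant import telemetry, eyes, job_done gives the robot as it stands.
- The arm moves only by the shell command python3 -m pendant 'ROWS' [OPENING] [FORCE]. ROWS is JSON, one flat list of numbers, 6 for each row, row after row: the shift along the world's x, y, z in m, then the turn, a rotation vector about the world's x, y, z in rad. In form: [x, y, z, rx, ry, rz, x, y, z, rx, ry, rz, ...]. A call has 1 to 8 rows; each row is the pose to reach, as a shift and turn from the pose commanded when the call began; what a row does not reach only later rows make up. A row lasts 1/8 s, in which the tool goes at most 62.5 mm and 10.7 degrees, less where a joint would pass 70% of its speed; a pose out of reach is approached as far as the arm can. A call with a gripper value outside its range is refused whole. OPENING is the finger opening in m, from 0 to 0.087, set as the call begins (- or left out, the last holds). The fingers move at their own pace and stop on an object; FORCE is the grip in N (left out, the last holds). Time passes only in rows, so rows that repeat a pose let the fingers close. It gives the time, the measured TCP pose, the force and the opening at its end, in the units of the state.
- telemetry.read_state(): the state, without advancing time (a new reading comes with each control period).
- eyes.camera(name): name is "scene" or "top" or "wrist"; returns the picture (400x640x3 uint8, red, green, blue); there is no depth.
- eyes.camera_params(name): a dict with "vfov" (degrees; the focal length in pixels is half the picture's height over the tangent of half this angle, whatever the lens; pixels are square), "cx", "cy" (the principal point, pixels), "extrinsics" (4x4, takes a point from world to camera coordinates). Camera axes: x right, y down, z forward; pixel columns grow to the right and rows downward; lengths in m; the calibration is good to about 2 mm. A picture is of the moment at which its call begins: read the wrist's pose just before it. camera_params takes no time and is no camera call; for the wrist camera it gives the pose at the moment of the call.
- job_done(): hands the job in, once; it reports no verdict.
The state is a dict: "time": time; "joint_pos": joint angles; "qvel": joint speeds; "joint_torque": joint torques, N m; "ee_pos": TCP position; "orientation": TCP orientation; "wrist_force": force on the tool from outside, world axes, zero at the start; "wrist_torque": the same for the moment, N m; "width": finger opening in m.
Only numpy, scipy, OpenCV 4.12 (cv2) and the standard library are available. Lean on these libraries where they do the work, as an engineer would, in place of code of your own. Each camera call takes 0.05 s, during which the arm holds its last target. There are 200 camera calls.

## Working session

There is one attempt and no reset: what is moved stays moved. The work goes in short steps, Python scripts to look and compute and a shell command to move; the robot and the scene stay as the last step left them, time stands still between calls to the robot, and variables do not carry over. Pictures are saved under pics/ and viewed, about 8 in all and at most 12, crops included, and the job is handed in when it is done.

```bash
mkdir -p pics; python3 - <<'E'
from plant import telemetry, eyes
import cv2,numpy as np
for n in ("top","scene"):
    im=eyes.camera(n); cv2.imwrite(f"pics/{n}0.png",im[:,:,::-1])
    p=eyes.camera_params(n); print(n,p["vfov"],p["cx"],p["cy"],np.round(p["extrinsics"],4).tolist())
s=telemetry.read_state(); print(s["time"],s["ee_pos"],s["orientation"],s["width"],s["wrist_force"])
E
```

```text
top 54.22789023236636 314.6333627282868 196.52130639803033 [[0.0095, -0.9999, -0.0102, -0.1362], [-0.9849, -0.0076, -0.1728, 0.5285], [0.1727, 0.0117, -0.9849, 1.0327], [0.0, 0.0, 0.0, 1.0]]
scene 52.11277947785409 319.2663405165223 200.43912890481403 [[0.6958, 0.718, 0.0167, -0.2889], [0.5342, -0.5019, -0.6803, -0.3049], [-0.4801, 0.4822, -0.7328, 1.4943], [0.0, 0.0, 0.0, 1.0]]
0.1 [ 0.16046902 -0.60371749  0.2298116 ] [-3.11388953e+00 -4.06740782e-01  3.38371122e-04] 0.08703382291679308 [-0.41102862  0.0650416  -0.63552183]
```

View pics/top0.png

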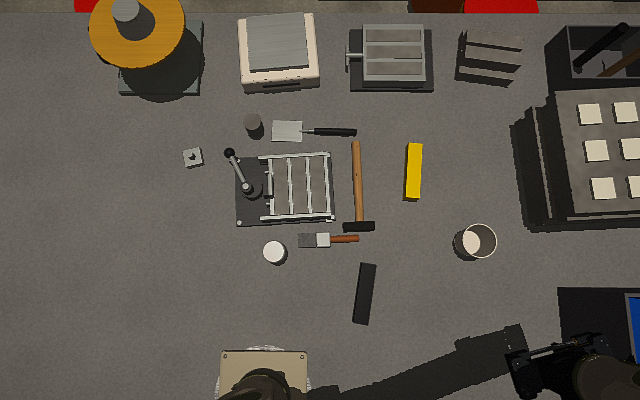

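View pics/scene0.png

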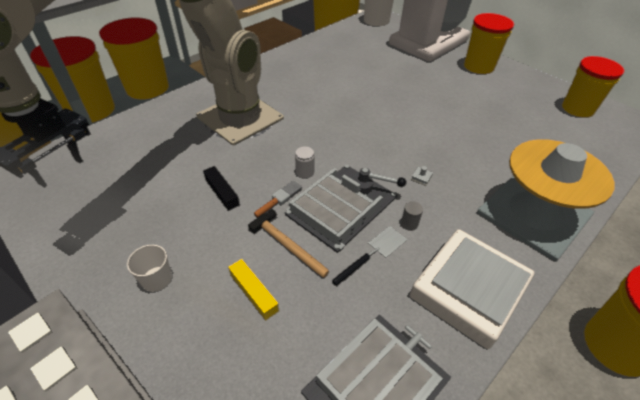

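The job's mould is the one at top-view pixel (285,188). Its eccentric hub is near (248,188) and the lever ball near (229,153), and the mould's +x points image left. The tin is at (274,252). The yellow and black blocks and the second mould at (395,55) are decoys. I'll get rough positions first, then take a close look with the wrist camera.

```bash
cat > h.py <<'E'
import numpy as np
from plant import eyes
def ray(p,u,v,z):
    f=200/np.tan(np.radians(p["vfov"]/2)); E=np.array(p["extrinsics"]); R,t=E[:3,:3],E[:3,3]
    c=-R.T@t; d=R.T@np.array([(u-p["cx"])/f,(v-p["cy"])/f,1]); return c+d*(z-c[2])/d[2]
def proj(p,X):
    f=200/np.tan(np.radians(p["vfov"]/2)); E=np.array(p["extrinsics"]); q=E[:3,:3]@np.array(X)+E[:3,3]
    return f*q[0]/q[2]+p["cx"], f*q[1]/q[2]+p["cy"]
E
python3 - <<'E'
from h import *
p=eyes.camera_params("top")
for n,u,v,z in [("hub",248,188,.079),("ball",229,153,.062),("lug",269,186,.084),("tin",274,250,.085),("wallTR",331,153,.052),("wallBR",331,217,.052),("wallTL",261,156,.052),("wallBL",262,219,.052),("plateBL",237,225,.012),("plateTL",236,157,.012)]:
    print(n,np.round(ray(p,u,v,z),3))
p=eyes.camera_params("wrist"); E=np.array(p["extrinsics"]);print(p["vfov"],p["cx"],p["cy"],"cam pos",-E[:3,:3].T@E[:3,3],"axes",E[:3,:3].round(3).tolist())
E
```

```text
hub [0.546 0.047 0.079]
ball [0.648 0.107 0.062]
lug [ 0.55  -0.01   0.084]
tin [ 0.381 -0.028  0.085]
wallTR [ 0.652 -0.176  0.052]
wallBR [ 0.472 -0.177  0.052]
wallTL [0.642 0.019 0.052]
wallBL [0.465 0.011 0.052]
plateBL [0.452 0.087 0.012]
plateTL [0.65  0.098 0.012]
71.66336566305651 322.6981262114082 201.8500623350918 cam pos [ 0.23814128 -0.58301786  0.3836855 ] axes [[0.257, -0.966, -0.001], [-0.924, -0.246, 0.294], [-0.284, -0.075, -0.956]]
```

```bash
python3 -m pendant '[0.02,0.03,0.05,0,0,0, 0.05,0.075,0.07,0,0,-0.05, 0.08,0.12,0.07,0,0,-0.1, 0.11,0.165,0.07,0,0,-0.15, 0.14,0.21,0.07,0,0,-0.21, 0.17,0.255,0.07,0,0,-0.21, 0.2,0.3,0.07,0,0,-0.21, 0.23,0.345,0.07,0,0,-0.21]' 0 20
python3 -m pendant '[0.03,0.045,0,0,0,0, 0.06,0.09,0,0,0,0, 0.09,0.135,0,0,0,0, 0.12,0.18,0,0,0,0, 0.15,0.225,0,0,0,0, 0.17,0.255,0,0,0,0, 0.17,0.255,0,0,0,0, 0.17,0.255,0,0,0,0]'
python3 - <<'E'
from h import *
import cv2
from plant import telemetry
s=telemetry.read_state(); print(s["time"],s["ee_pos"],s["orientation"],s["width"],s["wrist_force"])
p=eyes.camera_params("wrist"); im=eyes.camera("wrist"); cv2.imwrite("pics/w1.png",im[:,:,::-1])
import pickle; pickle.dump(p,open("w1.pkl","wb"))
E
```

```text
time: 1.1
ee_pos: [0.3911, -0.2574, 0.3004]
orientation: [3.14, 0.078, -0.0]
wrist_force: [1.0, -0.9, 0.1]
width: 0.0148
time: 2.1
ee_pos: [0.5603, -0.0048, 0.3002]
orientation: [3.14, 0.077, -0.001]
wrist_force: [0.4, -0.8, 0.3]
width: 0.001
2.1 [ 0.56029596 -0.00476004  0.30020589] [ 3.14025514e+00  7.74341636e-02 -1.30619231e-03] 0.0009819025114184703 [ 0.35543069 -0.7981429   0.3246949 ]
```

View pics/w1.png

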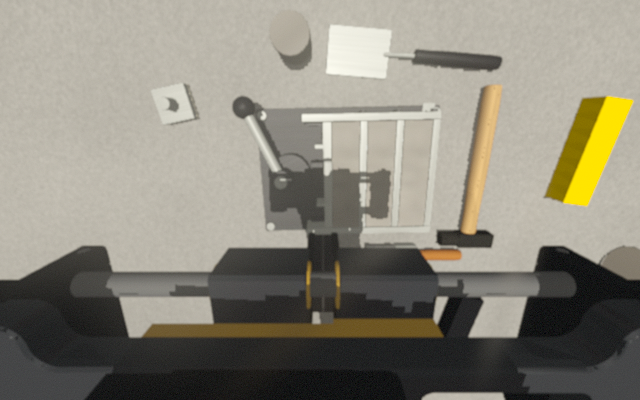

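The wrist view shows the ball at (243,106), the hub at about (281,181) and the wall frame from (303,117) to (438,114). The slide is under the gripper's shadow. I'll fit these points and enlarge the eccentric and lug area.

```bash
python3 - <<'E'
from h import *
import cv2,pickle
p=pickle.load(open("w1.pkl","rb"))
for n,u,v,z in [("hub",281,180,.079),("ball",243,106,.062),("wallTL",303,114,.052),("wallTR",438,110,.052),("wallBR",430,231,.052),("plateBL",268,231,.012),("plateTL",261,108,.012),("plateTR",437,104,.012)]:
    print(n,np.round(ray(p,u,v,z),4))
im=cv2.imread("pics/w1.png")[90:250,220:460]
im=np.clip((im/255.)**.5*255,0,255).astype(np.uint8)
cv2.imwrite("pics/w1c.png",cv2.resize(im,(780,520),interpolation=cv2.INTER_CUBIC))
E
```

```text
hub [0.5539 0.0526 0.079 ]
ball [0.6487 0.1063 0.062 ]
wallTL [0.6425 0.0265 0.052 ]
wallTR [ 0.657  -0.1591  0.052 ]
wallBR [ 0.4774 -0.1776  0.052 ]
plateBL [0.4473 0.084  0.012 ]
plateTL [0.6482 0.0929 0.012 ]
plateTR [ 0.6671 -0.1719  0.012 ]
```

View pics/w1c.png

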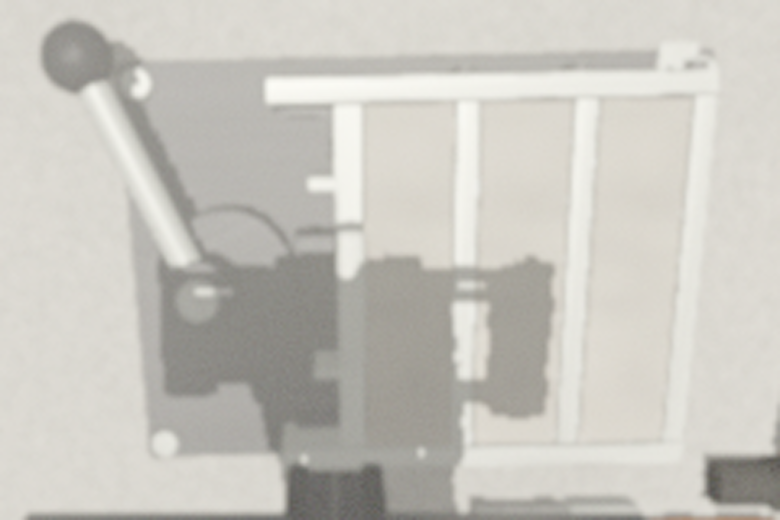

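Estimates: pivot ≈ (0.550, 0.050), mould yaw ≈ 94°, lever direction ≈ 29.6°, so the eccentric is at ≈ 0.45 rad, inside its stated range. The hub-to-ball distance comes out at 0.109 m against 0.110 m given. Next I'll lower the closed fingers behind the lever, on its −y side.

```bash
python3 -m pendant '[0.04,0.03,-0.02,0,0,0, 0.073,0.06,-0.06,0,0,0, 0.073,0.06,-0.11,0,0,0, 0.073,0.06,-0.16,0,0,0, 0.073,0.06,-0.20,0,0,0, 0.073,0.06,-0.225,0,0,0, 0.073,0.06,-0.242,0,0,0, 0.073,0.06,-0.242,0,0,0]'
python3 - <<'E'
from h import *
import cv2
a=cv2.resize(eyes.camera("wrist")[0:400,100:540],(440,400)); b=eyes.camera("top")[130:270,200:350]
b=cv2.resize(b,None,fx=2.4,fy=2.4)
c=np.zeros((400,800,3),np.uint8); c[:,:440]=a; c[:336,440:800]=b
cv2.imwrite("pics/a2.png",c[:,:,::-1])
E
```

```text
time: 3.15
ee_pos: [0.633, 0.0549, 0.0579]
orientation: [3.14, 0.076, -0.002]
wrist_force: [0.4, -0.6, 0.9]
width: 0.0004
```

View pics/a2.png

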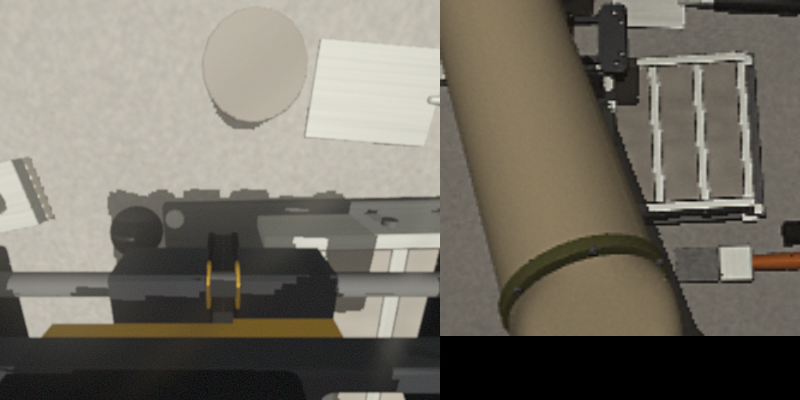

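The fingers are down beside the lever, just to the right of the ball, with no contact force. I'll compute the finger path for the swing.

```bash
python3 - <<'E'
import numpy as np
P=np.array([.550,.050]);t0=np.array([.633,.055])
for d in list(range(25,185,8))+[184,187]:
    a=np.radians(d);u=np.array([np.cos(a),np.sin(a)]);n=np.array([-u[1],u[0]])
    h=.0095*abs(n[0])+.015*abs(n[1]); q=P+.075*u-(.007+h)*n; print(d,(q-t0).round(3))
E
```

```text
25 [-0.005  0.004]
33 [-0.007  0.015]
41 [-0.01   0.026]
49 [-0.016  0.036]
57 [-0.023  0.045]
65 [-0.031  0.054]
73 [-0.041  0.061]
81 [-0.053  0.066]
89 [-0.065  0.07 ]
97 [-0.074  0.072]
105 [-0.083  0.073]
113 [-0.092  0.072]
121 [-0.102  0.071]
129 [-0.112  0.068]
137 [-0.121  0.064]
145 [-0.13   0.058]
153 [-0.139  0.051]
161 [-0.146  0.042]
169 [-0.152  0.032]
177 [-0.157  0.021]
184 [-0.159  0.012]
187 [-0.16   0.009]
```

```bash
python3 -m pendant '[-0.005,0.004,0,0,0,0, -0.007,0.015,0,0,0,0, -0.01,0.026,0,0,0,0, -0.016,0.036,0,0,0,0, -0.023,0.045,0,0,0,0, -0.031,0.054,0,0,0,0, -0.041,0.061,0,0,0,0, -0.053,0.066,0,0,0,0]'
python3 -m pendant '[-0.012,0.004,0,0,0,0, -0.021,0.006,0,0,0,0, -0.030,0.007,0,0,0,0, -0.039,0.006,0,0,0,0, -0.049,0.005,0,0,0,0, -0.059,0.002,0,0,0,0, -0.068,-0.002,0,0,0,0, -0.077,-0.008,0,0,0,0]'
python3 -m pendant '[-0.004,-0.003,0,0,0,0, -0.009,-0.007,0,0,0,0, -0.013,-0.012,0,0,0,0, -0.016,-0.016,0,0,0,0, -0.019,-0.021,0,0,0,0, -0.022,-0.026,0,0,0,0, -0.024,-0.031,0,0,0,0, -0.027,-0.037,0,0,0,0]'
```

```text
time: 4.25
ee_pos: [0.58, 0.1226, 0.0586]
orientation: [-3.14, -0.079, -0.001]
wrist_force: [3.4, -2.9, 0.7]
width: 0.0005
time: 5.25
ee_pos: [0.5029, 0.114, 0.0586]
orientation: [-3.14, -0.079, -0.0]
wrist_force: [4.4, 0.9, 0.4]
width: 0.0007
time: 6.25
ee_pos: [0.4764, 0.0767, 0.0586]
orientation: [-3.141, -0.078, 0.0]
wrist_force: [1.4, 2.9, -0.2]
width: 0.0007
```

The force is about 3 N throughout, as expected. I'll creep on to the stop.

```bash
python3 -m pendant '[-0.001,-0.002,0,0,0,0, -0.001,-0.004,0,0,0,0, -0.002,-0.006,0,0,0,0, -0.002,-0.008,0,0,0,0]'
python3 -m pendant '[0,-0.001,0,0,0,0, 0,-0.002,0,0,0,0, 0,-0.003,0,0,0,0, 0,-0.003,0,0,0,0]'
```

```text
time: 6.75
ee_pos: [0.4744, 0.069, 0.0585]
orientation: [3.141, 0.078, -0.0]
wrist_force: [0.8, 1.0, 0.4]
width: 0.0004
time: 7.25
ee_pos: [0.4743, 0.0659, 0.0585]
orientation: [3.14, 0.078, -0.001]
wrist_force: [-1.0, 2.4, 1.3]
width: 0.0005
```

Still only friction, so I'll keep creeping.

```bash
python3 -m pendant '[0,-0.001,0,0,0,0, 0,-0.002,0,0,0,0, 0,-0.003,0,0,0,0, 0,-0.003,0,0,0,0]'
python3 -m pendant '[0,-0.001,0,0,0,0, 0,-0.002,0,0,0,0, 0,-0.003,0,0,0,0, 0,-0.003,0,0,0,0]'
```

```text
time: 7.75
ee_pos: [0.4743, 0.0646, 0.0585]
orientation: [-3.139, -0.08, -0.0]
wrist_force: [-0.6, 8.3, -0.3]
width: 0.0006
time: 8.25
ee_pos: [0.4743, 0.0643, 0.0586]
orientation: [-3.135, -0.084, -0.001]
wrist_force: [-0.2, 18.3, -2.5]
width: 0.0003
```

The stop is reached: the force climbed from 3 to 18 N while the tip stayed at y=0.064. Now I'll back off, rise, and look at the lever and lug.

```bash
python3 -m pendant '[0,0.008,0,0,0,0, 0,0.03,0,0,0,0, 0,0.04,0.02,0,0,0, 0,0.04,0.06,0,0,0, 0,0.03,0.11,0,0,0, 0.01,0,0.15,0,0,0, 0.01,-0.04,0.18,0,0,0, 0.01,-0.08,0.19,0,0,0]'
python3 -m pendant '[0,-0.04,0,0,0,0, 0,-0.08,0,0,0,0, 0,-0.08,0,0,0,0, 0,-0.08,0,0,0,0]'
python3 - <<'E'
from h import *
import cv2,pickle
p=eyes.camera_params("wrist"); im=eyes.camera("wrist")[:,:,::-1]; cv2.imwrite("pics/w3.png",im); pickle.dump(p,open("w3.pkl","wb"))
t=eyes.camera("top")[:,:,::-1]; cv2.imwrite("pics/t3.png",t)
im=np.clip((im/255.)**.6*255,0,255).astype(np.uint8)
cv2.imwrite("pics/w3g.png",im)
E
```

```text
time: 9.25
ee_pos: [0.4852, -0.022, 0.2507]
orientation: [3.139, 0.077, 0.004]
wrist_force: [0.2, -0.2, -0.2]
width: 0.0005
time: 9.75
ee_pos: [0.4845, -0.0999, 0.2486]
orientation: [3.14, 0.078, -0.0]
wrist_force: [0.6, 0.0, 0.5]
width: 0.0006
```

View pics/w3g.png

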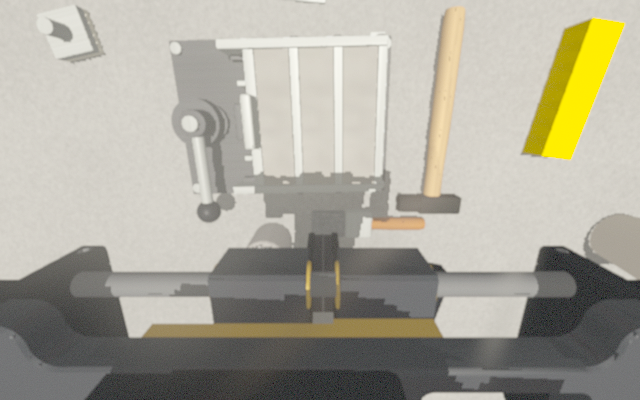

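The hub is at (190,122), the ball at (208,212), and the lug's top strip runs from about (247,96) to (250,149).

```bash
python3 - <<'E'
from h import *
import pickle,cv2
p=pickle.load(open("w3.pkl","rb"))
R={}
for n,u,v,z in [("hub",190,122,.079),("ball",208,212,.062),("lugA",247,96,.084),("lugB",249,149,.084),("TL",219,43,.052),("TR",390,41,.052),("BR",382,185,.052)]:
    R[n]=ray(p,u,v,z); print(n,R[n].round(4))
d=R["ball"]-R["hub"];print("lever deg",np.degrees(np.arctan2(d[1],d[0]))%360)
im=cv2.imread("pics/w3.png")[30:220,160:280]; cv2.imwrite("pics/w3c.png",cv2.resize(im,None,fx=3.1,fy=3.1,interpolation=cv2.INTER_CUBIC))
E
```

```text
hub [0.5516 0.0525 0.079 ]
ball [0.4389 0.0471 0.062 ]
lugA [ 0.5819 -0.0135  0.084 ]
lugB [ 0.5255 -0.0141  0.084 ]
TL [0.638  0.0245 0.052 ]
TR [ 0.6496 -0.1674  0.052 ]
BR [ 0.4838 -0.1771  0.052 ]
lever deg 182.7235521034904
```

View pics/w3c.png

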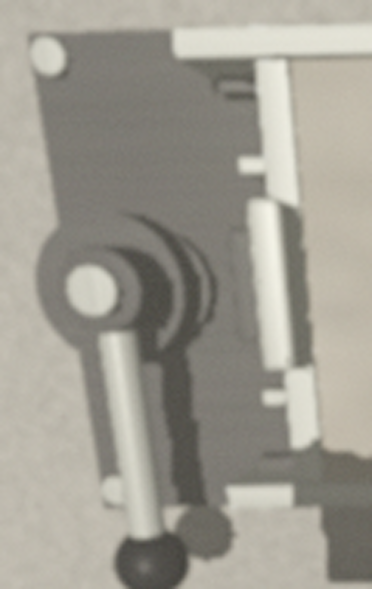

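The lever direction is 182.7° against 183.8° expected, so it's at the stop, and a gap shows between pad and disc. Lug centre ≈ (0.554, −0.014). I'll lower the fingers on the prism side of the lug with the tips at z≈0.060.

```bash
python3 -m pendant '[0.04,0.02,-0.01,0,0,0, 0.072,0.042,-0.03,0,0,0, 0.072,0.042,-0.07,0,0,0, 0.072,0.042,-0.11,0,0,0, 0.072,0.042,-0.145,0,0,0, 0.072,0.042,-0.168,0,0,0, 0.072,0.042,-0.180,0,0,0, 0.072,0.042,-0.180,0,0,0]'
python3 -m pendant '[0,0.004,0,0,0,0, 0,0.008,0,0,0,0, -0.001,0.012,0,0,0,0, -0.001,0.016,0,0,0,0, -0.001,0.020,0,0,0,0, -0.001,0.023,0,0,0,0, -0.001,0.026,0,0,0,0, -0.001,0.029,0,0,0,0]'
```

```text
time: 10.85
ee_pos: [0.5564, -0.0575, 0.0684]
orientation: [-3.14, -0.08, 0.001]
wrist_force: [-0.1, -0.6, 0.5]
width: 0.0005
time: 11.85
ee_pos: [0.5556, -0.0289, 0.0686]
orientation: [3.141, 0.078, -0.0]
wrist_force: [-0.3, -0.9, -0.5]
width: 0.0005
```

```bash
python3 -m pendant '[0,0.002,0,0,0,0, 0,0.004,0,0,0,0, 0,0.006,0,0,0,0, 0,0.008,0,0,0,0]'
python3 -m pendant '[0,0.002,0,0,0,0, 0,0.004,0,0,0,0, 0,0.006,0,0,0,0, 0,0.008,0,0,0,0]'
```

```text
time: 12.35
ee_pos: [0.5552, -0.0213, 0.0685]
orientation: [3.14, 0.078, -0.001]
wrist_force: [-3.1, -4.4, 1.6]
width: 0.0006
time: 12.85
ee_pos: [0.555, -0.0131, 0.0684]
orientation: [3.14, 0.078, -0.002]
wrist_force: [-3.7, -4.3, 1.2]
width: 0.0003
```

In contact at about 5 N and the slide is moving. I'll carry on until it stops.

```bash
python3 -m pendant '[0,0.002,0,0,0,0, 0,0.004,0,0,0,0, 0,0.005,0,0,0,0, 0,0.006,0,0,0,0]'
python3 -m pendant '[0,0.001,0,0,0,0, 0,0.002,0,0,0,0, 0,0.003,0,0,0,0, 0,0.003,0,0,0,0]'
```

```text
time: 13.35
ee_pos: [0.5549, -0.0075, 0.0684]
orientation: [3.14, 0.078, -0.002]
wrist_force: [-3.9, -7.1, 2.3]
width: 0.0002
time: 13.85
ee_pos: [0.5549, -0.0073, 0.0684]
orientation: [3.137, 0.074, -0.003]
wrist_force: [-3.8, -14.0, 3.4]
width: 0.0005
```

The slide has stopped: force rose to 14 N and y held at −0.007, about 20 mm from first contact. I'll retreat and check.

```bash
python3 -m pendant '[0,-0.01,0,0,0,0, 0,-0.03,0,0,0,0, 0,-0.04,0.02,0,0,0, 0,-0.045,0.06,0,0,0, -0.02,-0.06,0.11,0,0,0, -0.05,-0.08,0.15,0,0,0, -0.07,-0.096,0.18,0,0,0, -0.07,-0.096,0.18,0,0,0]'
python3 - <<'E'
from h import *
import cv2,pickle
from plant import telemetry
p=eyes.camera_params("wrist"); im=eyes.camera("wrist")[:,:,::-1]; cv2.imwrite("pics/w4.png",im); pickle.dump(p,open("w4.pkl","wb"))
c=im[20:230,150:410]; cv2.imwrite("pics/w4c.png",cv2.resize(c,None,fx=2.8,fy=2.8,interpolation=cv2.INTER_CUBIC))
s=telemetry.read_state();print(s["time"],s["ee_pos"])
E
```

```text
time: 14.85
ee_pos: [0.4862, -0.1007, 0.2524]
orientation: [3.138, 0.076, 0.009]
wrist_force: [0.3, -0.2, -0.5]
width: 0.0006
14.9 [ 0.48615789 -0.09984752  0.25067157]
```

View pics/w4c.png

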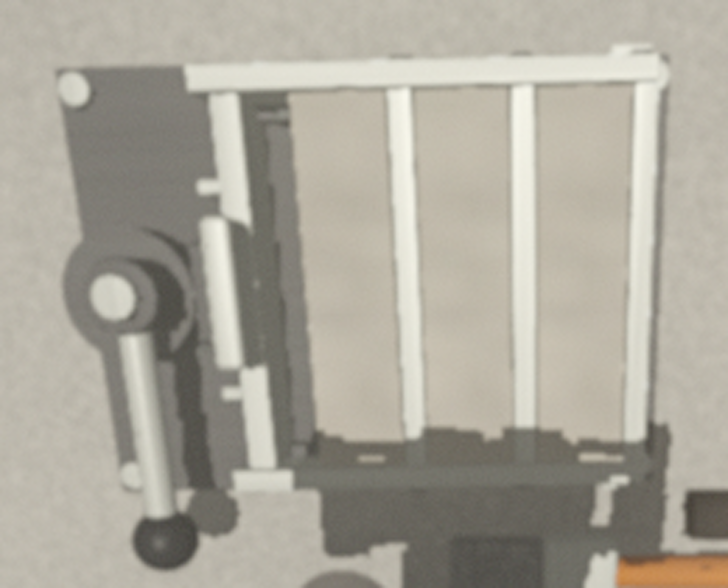

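```bash
python3 - <<'E'
from h import *
import pickle,cv2
a=pickle.load(open("w3.pkl","rb"));b=pickle.load(open("w4.pkl","rb"))
A=ray(a,246.8,121.3,.084);B=ray(b,229.3,124.3,.084);print("lug",A.round(4),B.round(4),"travel",np.linalg.norm(B-A).round(4))
h=ray(b,150+112/2.8,20+297/2.8,.079);l=ray(b,150+165/2.8,20+540/2.8,.062);d=l-h;print("lever deg",np.degrees(np.arctan2(d[1],d[0]))%360, h.round(4),"ref",ray(a,190,122,.079).round(4))
t0=cv2.imread("pics/top0.png");t1=eyes.camera("top")[:,:,::-1]
v=np.hstack([t0[100:280,170:390],t1[100:280,170:390]]);cv2.imwrite("pics/cmp.png",cv2.resize(v,None,fx=1.8,fy=1.8))
E
```

```text
lug [ 0.5556 -0.0125  0.084 ] [0.5541 0.007  0.084 ] travel 0.0196
lever deg 183.7506338965041 [0.5498 0.0534 0.079 ] ref [0.5516 0.0525 0.079 ]
```

View pics/cmp.png

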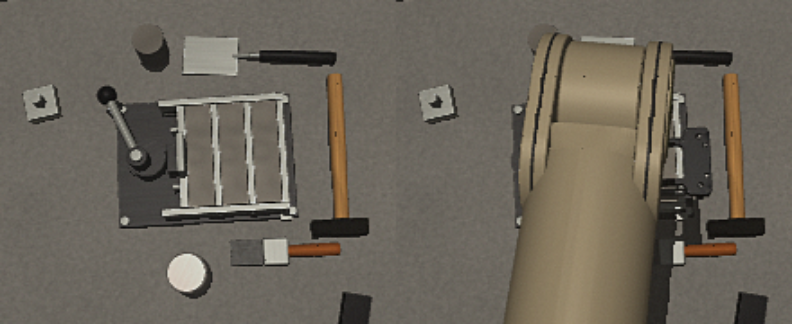

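The slide has travelled about 19.6 mm, the lever is at 183.8°, the prisms are in place and the visible bystanders haven't moved. I'll take the hand further away and hand in.

```bash
python3 -m pendant '[0,-0.04,0.02,0,0,0, 0,-0.08,0.03,0,0,0, 0,-0.13,0.04,0,0,0, 0,-0.17,0.04,0,0,0, 0,-0.2,0.04,0,0,0, 0,-0.2,0.04,0,0,0, 0,-0.2,0.04,0,0,0]'
python3 - <<'E'
from plant import eyes,job_done
import cv2,numpy as np
t0=cv2.imread("pics/top0.png");t1=eyes.camera("top")[:,:,::-1]
m=(np.abs(t0.astype(int)-t1).max(2)>40).astype(np.uint8)
n,_,st,_=cv2.connectedComponentsWithStats(m[100:280,170:345])
print([tuple(s[:2]+[170,100])+tuple(s[2:]) for s in st[1:] if s[4]>15])
print(job_done())
E
```

```text
time: 15.82
ee_pos: [0.4863, -0.2983, 0.2878]
orientation: [-3.139, -0.082, 0.001]
wrist_force: [-0.5, 0.5, 0.5]
width: 0.0005
[(np.int64(224), np.int64(148), np.int32(21), np.int32(34), np.int32(181)), (np.int64(257), np.int64(159), np.int32(16), np.int32(39), np.int32(308)), (np.int64(244), np.int64(192), np.int32(5), np.int32(30), np.int32(105)), (np.int64(243), np.int64(193), np.int32(14), np.int32(33), np.int32(93)), (np.int64(258), np.int64(197), np.int32(17), np.int32(19), np.int32(184)), (np.int64(342), np.int64(214), np.int32(3), np.int32(10), np.int32(24)), (np.int64(242), np.int64(226), np.int32(16), np.int32(11), np.int32(113)), (np.int64(342), np.int64(228), np.int32(3), np.int32(13), np.int32(20))]
the job is handed in; nothing more can be done
None
```

The clamp is open and the job is handed in at about 16 s of the 51 s allowed. I pushed the lever with closed fingers from about 0.45 rad round to its stop. Then I pushed the slide by its lug until it rested against the eccentric, and took the hand away.

- **Lever:** at the stop the force rose to 18 N with no further motion. The last wrist picture puts the lever at 183.8°, where the stop was expected at about 183.8°.
- **Slide:** it travelled about 19.6 mm against the 20 mm possible, and the force rose to 14 N with no further motion.
- **Prisms and bystanders:** the prisms were still in their compartments. In the wrist picture and a before-and-after top view, everything visible was in its place, but the arm hid part of that top view.
- **Final check:** the last top-view difference, printed just before hand-in, showed changes at the lever and slide, as expected. It also marked two thin strips at the image edge near the mallet head. I took those for arm shadow and did not view them separately.
- **One mismatch:** the lug was met about 7 mm later than I had calculated, because the fingertips are thinner than the 15 mm I assumed. It had no effect on the result.

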